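# Index a pallet under a marking bridge

## Robot

A 7-joint arm with a two-finger parallel gripper is mounted at the origin on the work surface. World frame = base frame: x ahead of the robot, y to its left, z up, the work surface at z = 0. Lengths are in m, angles in rad, forces in N, time in s.
With the tool pointing down it reaches from about 0.4 to 0.85 m from the base axis. Payload 10.4 kg.
Tool frame: the origin (TCP) lies on the centre line of the jaws, within the pads' length; the fingertips stand 17 mm ahead of it and the grasp point (between the pads) lies 2 mm behind it; z points along the fingers, y is the line along which they close (so a half turn about z gives the same grasp; the last joint's range is limited). The gripper opens to 85 mm and grips with 20 to 120 N. Pads are 22 mm wide; open, the fingers measure 114 mm over their backs; the gripper's body (76 mm by 85 mm) begins 54 mm behind the grasp point. The pads swing forward as they close: fully open they stand 13 mm farther back than shut.
Start: joints at [1.228, 0.332, -0.065, 1.46, 0.022, 1.35, -0.088], TCP at [0.197, -0.593, 0.225] pointing down, gripper open.
Joint ranges: [-2.6, 2.6], [-0.5, 2.12], [-1.47, 1.34], [0.16, 2.42], [-1.27, 4.41], [0.06, 2.06], [-2.6, 2.6]. Speed limits (rad/s): [2.22, 2.22, 2.79, 2.79, 3.14, 3.14, 3.14].

## Interface

Orientations are given as [roll, pitch, yaw] about the fixed x, y, z axes, in that order (R = Rz(yaw) Ry(pitch) Rx(roll)).
In Python, from cell import status, optics, workorder gives the robot as it stands.
- The arm moves only by the tool play_rows, never from a script. Its argument "plan" is a list that holds one entry, the list of rows, each a list of 7 numbers: the gripper's target within -1 to 1 (shut at 1, half-way at 0, fully open at -1), then the shift along the world's x, y, z each as a share of 400 mm, from -1 to 1, then the turn, a rotation vector about the world's x, y, z each as a share of 90 degrees, from -1 to 1. A call has 1 to 8 rows; each row is the pose to reach, as a shift and turn from the pose commanded when the call began; what a row does not reach only later rows make up. A row lasts 1/10 s, in which the tool goes at most 50 mm and 8.59 degrees, less where a joint would pass 70% of its speed; a pose out of reach is approached as far as the arm can. A call with a number of a shift or a turn outside -1 to 1 is refused whole. A call with a gripper value outside its range is refused whole. The fingers move at their own pace and stop on an object; "squeeze" is the grip in N (left out, the last holds). Time passes only in rows, so rows that repeat a pose let the fingers close. It gives the time, the measured TCP pose, the force, the opening and the grip force at its end, in the units of the state.
- status.get_obs(): the state, without advancing time (a new reading comes with each control period).
- optics.get_image(name): name is "scene" or "top" or "wrist"; returns a dict with "frame" (384x512x3 uint8, red, green, blue), "range_z" (384x512 float32, m along the optical axis (not along the pixel's ray), 0 where there is no reading), "vertical_fov" (degrees; the focal length in pixels is half the picture's height over the tangent of half this angle, whatever the lens; pixels are square), "cx", "cy" (the principal point, pixels), "T" (4x4, takes a point from camera to world coordinates). Camera axes: x right, y down, z forward; pixel columns grow to the right and rows downward; lengths in m; the calibration is good to about 2 mm. A picture is of the moment at which its call begins.
- workorder.finish_job(): hands the job in; it is judged then, once.
The state is a dict: "time": time; "joints": joint angles; "qd": joint speeds; "joint_torque": joint torques, N m; "tool_pos": TCP position; "orientation": TCP orientation; "wrist_force": force on the tool from outside, world axes, zero at the start; "torque": the same for the moment, N m; "width": opening from 0.0 (shut) to 1.0 (fully open); "gripper_force": force on a finger pad.
Only numpy, scipy, OpenCV 4.12 (cv2) and the standard library are available. Lean on these libraries where they do the work, as an engineer would, in place of code of your own. Each camera call takes 0.05 s, during which the arm holds its last target. There are 200 camera calls.

## Task

Slide the flat work pallet, nose first, into the lane of the low marking bridge and push it under until the spring plunger has ridden up over the nose and snapped down into the pallet's slot. Feel for it and push gently: once the plunger has dropped in do not force the pallet on against it. Then let go, leaving the pallet flat in the lane with the plunger home, and do not disturb the other things on the bench.

Things in the scene. Friction and masses are not known exactly. Their poses are not given: they have to be found in the camera images.
- pallet: Work pallet: loose flat aluminium plate, 64 mm wide, 8 mm thick, 0.25 to 0.47 kg, lying on the table. Origin on its underside, x towards its nose, y across, z up. Plate from x = -135 to +115 mm, then a thin ramp nose. A grey resin blank 55 x 48 mm is fixed on it, centred at x = -40 mm, its top 16 mm above the table. It slides on the table with a few N.
- nose (a point): Tip of the pallet's ramp nose, at pallet x = 140 mm, on the underside. The ramp (56 mm wide) rises from 1.5 mm here to 8 mm at pallet x = 115 mm. Axes as the pallet's.
- tab (a point): Centre of the top of the pallet's upright tab, its handle, at pallet x = -120 mm, 48 mm above the table. The tab is 24 mm long (along x), 12 mm thick (along y), and rises 40 mm from the plate. Axes as the pallet's.
- slot (a point): Centre of the pallet's index slot at the plate's top face, at pallet x = 50 mm: a through hole 13 mm long (x) and 18 mm wide (y). Axes as the pallet's.
- bridge: Marking machine, fixed: a low grey bridge over a straight lane on the bare table. Origin on the table, in the lane's middle; x is the pushing direction (pallet's x parallel to it), y across, z up. Rails 10 mm high and thick from x = -100 to 140 mm, 68 mm apart inside. Bridge from x = -75 to 75 mm, 128 mm wide, underside 20 mm, top 55 mm up, black head on it to 75 mm.
- mouth (a point): Start of the lane, where the pallet enters: on the table, in the lane's middle, at bridge x = -140 mm. Flared guides 10 mm high narrow from about 100 mm inside here to 68 mm at the rails (bridge x = -100 mm). Axes as the bridge's.
- plunger (a joint): Height (m) of the spring plunger over the lane's middle: 0 down (round tip, 10 mm across, 2.5 mm above the table), 0.0055 riding on the plate. Its dark cap stands on an aluminium block on the bridge, clamped anywhere from bridge x = 5 to 55 mm (not measured: feel for it). Spring 2.5 to 4.5 N. The ramp lifts it (6 to 14 N push in all); it drags on the plate, then snaps into the slot.
- lane (a point): Middle of the lane on the table, at bridge x = 30 mm, the mean place of the plunger. Once in the slot the plunger blocks the pallet rigidly, with 1.5 mm play either way; pushing on by a few mm then damages it: pallet and machine (rails, bridge, plunger together) must never press on each other with more than 25 N. Axes as the bridge's.
- primer: Bystander: amber screw-lid jar, 48 mm across, 60 mm tall, standing beside the bridge. Origin at the centre of its underside.
- figure: Bystander: small white turned figure, 38 mm base, 69 mm tall, standing on the other side of the bridge. Origin at the centre of its underside.
- glue: Bystander: white bottle, 34 mm across, 100 mm tall. Origin at the centre of its underside.
- mug: Bystander: white mug, 72 mm across, 85 mm tall, with a handle. Origin at the centre of its underside.
- spare_blank: Bystander: loose grey resin blank like the one on the pallet, 55 x 48 x 8 mm, lying flat on the table. Origin at the centre of its underside.
- driver: Bystander: screwdriver lying flat.
- hammer: Bystander: hammer lying flat.

How it is judged:
By the outcome, as a careful person would: the job done as asked, in the order asked, and still so for the second after the job is handed in, with the robot touching nothing.
It also fails if it takes over 67 s, if anything falls off the work surface, if the arm or the gripper's body presses on something with over 40 N, if the wrist force passes 120 N, or if a joint passes its speed limit or range.

## Working session

There is one attempt and no reset: what is moved stays moved. The work goes in short steps, Python scripts to look and compute and a tool call to move; the robot and the scene stay as the last step left them, time stands still between calls to the robot, and variables do not carry over. Pictures are saved under pics/ and viewed, at most 10 in all, crops included, and the job is handed in when it is done.

Besides the shell and the picture viewer there is one more tool, called as name(argument=value, ...) on one line, values as JSON. play_rows: Moves the arm, as the interface text tells. Its arguments: {"type":"object","properties":{"plan":{"type":"array"},"squeeze":{"type":"number"}},"required":["plan"]}

```bash
mkdir -p pics
cat > h.py <<'E'
import numpy as np,cv2
from cell import status,optics,workorder
def snap(n,save):
    d=optics.get_image(n); np.savez(''+save+'.npz',**{k:np.asarray(v) for k,v in d.items()})
    cv2.imwrite('pics/'+save+'.png',d['frame'][:,:,::-1]); return d
def ld(s): return dict(np.load(''+s+'.npz'))
def cloud(d):
    z=d['range_z'];H,W=z.shape;f=H/2/np.tan(np.radians(d['vertical_fov'])/2)
    v,u=np.mgrid[:H,:W]; P=np.stack([(u-d['cx'])/f*z,(v-d['cy'])/f*z,z],-1)
    return P@d['T'][:3,:3].T+d['T'][:3,3]
def ray(d,u,v,h):
    f=d['frame'].shape[0]/2/np.tan(np.radians(d['vertical_fov'])/2)
    r=d['T'][:3,:3]@np.array([(u-d['cx'])/f,(v-d['cy'])/f,1]);o=d['T'][:3,3]
    return o+r*(h-o[2])/r[2]
E
python3 - <<'E'
from h import *
for n in('scene','top','wrist'):
    d=snap(n,n+'0');print(n,d['T'].round(3).tolist(),d['vertical_fov'],d['cx'],d['cy'])
a=[cv2.imread(f'pics/{n}0.png') for n in('top','scene')]
cv2.imwrite('pics/top0b.png',cv2.resize(a[0],(800,600),interpolation=cv2.INTER_CUBIC))
s=status.get_obs();print(s)
E
```

```text
scene [[-0.148, 0.611, -0.777, 1.411], [0.989, 0.076, -0.129, 0.134], [-0.019, -0.788, -0.616, 0.72], [0.0, 0.0, 0.0, 1.0]] 53.688114247904345 252.4327748940823 194.85714442807387
top [[-0.012, -0.999, 0.053, 0.53], [-1.0, 0.011, -0.02, -0.019], [0.02, -0.053, -0.998, 1.033], [0.0, 0.0, 0.0, 1.0]] 55.13956501892388 251.83609607428724 187.78546690940863
wrist [[0.314, -0.899, -0.306, 0.274], [-0.949, -0.298, -0.1, -0.567], [-0.002, 0.322, -0.947, 0.373], [0.0, 0.0, 0.0, 1.0]] 65.19626276856832 255.80354098881043 188.8969741534654
{'time': 0.15, 'joints': array([ 1.22842552,  0.33268588, -0.06472729,  1.46077061,  0.02160116,
        1.34996381, -0.08847199]), 'qd': array([-0.00063618, -0.00283249, -0.0025972 , -0.00205519, -0.000617  ,
       -0.00083599, -0.00021276]), 'joint_torque': array([ 7.02790931e-05, -6.25827956e+01,  4.89582773e-02, -3.91851461e+01,
        1.64308981e-02,  7.42927019e-03, -2.83639088e-05]), 'tool_pos': array([ 0.19637902, -0.59300643,  0.22481368]), 'orientation': array([-3.14046151e+00,  4.56330503e-05,  3.19842280e-01]), 'wrist_force': array([ 0.00962445,  0.32071193, -0.2198692 ]), 'torque': array([-0.02282731,  0.04385993,  0.07211431]), 'gripper_force': 0.0, 'width': 1.0029470831972023}
```

View pics/top0b.png

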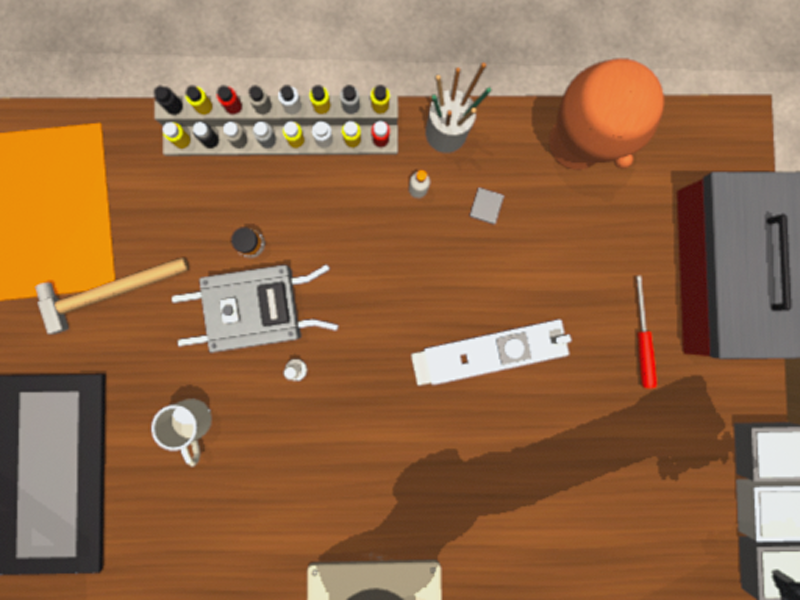

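View pics/scene0.png

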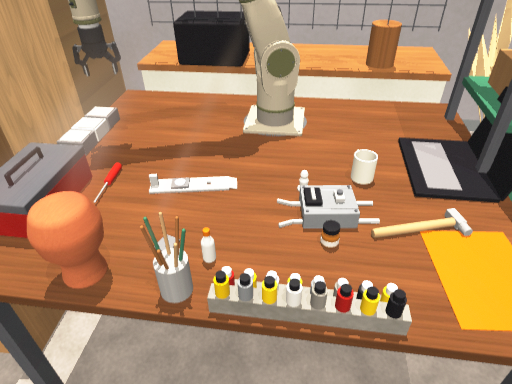

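Run:
```python
from h import *
d=ld('top0');P=cloud(d);hsv=cv2.cvtColor(d['frame'],cv2.COLOR_RGB2HSV)
Z=P[...,2]; print('table z',np.median(Z[230:250,200:400]))
s=512/800
def sub(u0,u1,v0,v1):
    m=np.zeros(Z.shape,bool);m[int(v0*s):int(v1*s),int(u0*s):int(u1*s)]=1;return m
def rect(m,h,name):
    m=cv2.morphologyEx(m.astype(np.uint8),cv2.MORPH_OPEN,np.ones((2,2)))
    c=max(cv2.findContours(m,0,2)[0],key=cv2.contourArea)[:,0]
    q=np.array([ray(d,u,v,h)[:2] for u,v in c],np.float32)*1000
    (cx,cy),(w,hh),a=cv2.minAreaRect(q);print(name,cx,cy,w,hh,a,cv2.boxPoints(((cx,cy),(w,hh),a)).round().tolist())
pal=sub(400,590,310,400)&(hsv[...,1]<90)
rect(pal,.008,'pallet')
br=sub(150,345,250,370)&(Z>.045)&(Z<.085)
rect(br,.055,'bridge')
for nm,m in(('tab',sub(535,585,315,365)&(Z>.035)),('primer',sub(225,275,220,262)&(Z>.03)),('figure',sub(275,320,350,390)&(Z>.03)),('head',sub(150,345,250,370)&(Z>.067)&(Z<.08)),('rails',sub(150,345,250,370)&(hsv[...,1]<90)&(Z<.02)&(Z>.003)),('cap',sub(215,240,290,330)&(Z>.06))):
    q=P[m]*1000
    print(nm,len(q), q.mean(0).round(1) if len(q) else 0,q.min(0).round(),q.max(0).round())
```

```text
table z 0.0007566634994512489
pallet 474.8193359375 -216.43829345703125 68.96122741699219 287.51116943359375 11.404937744140625 [[413.0, -82.0], [469.0, -364.0], [537.0, -351.0], [480.0, -69.0]]
bridge 558.5787353515625 206.56222534179688 127.4138412475586 150.98318481445312 8.015728950500488 [[485.0, 272.0], [506.0, 123.0], [632.0, 141.0], [611.0, 290.0]]
tab 52 [ 503.4 -309.2  103.9] [ 495. -339.   37.] [ 530.  -19. 1033.]
primer 262 [674.2 210.7  67.2] [530. -19.  31.] [ 699.  236. 1033.]
figure 102 [455.5 131.4  75.7] [439. -19.  32.] [ 530.  150. 1033.]
head 584 [564.4 179.3  71.6] [460. 134.  67.] [604. 251.  79.]
rails 365 [556.9 195.6   9.7] [455.  61.   3.] [665. 353.  19.]
cap 170 [556.7 231.3  89.9] [530. -19.  60.] [ 590.  251. 1033.]
```

play_rows(plan=[[[-1,0.757,0.663,0,0,0,0.922],[-1,0.757,0.663,0,0,0,0.922],[-1,0.757,0.663,0,0,0,0.922],[-1,0.757,0.663,0,0,0,0.922],[-1,0.757,0.663,0,0,0,0.922],[-1,0.757,0.663,0,0,0,0.922],[-1,0.757,0.663,0,0,0,0.922],[-1,0.757,0.663,0,0,0,0.922]]])

```text
time: 0.95
tool_pos: [0.4985, -0.3283, 0.2254]
orientation: [3.142, 0.0, 1.526]
wrist_force: [1.2, -1.2, 0.2]
width: 1.002
gripper_force: 0.0
```

play_rows(plan=[[[-1,0,0,0,0,0,0.158],[-1,0,0,0,0,0,0.158],[-1,0,0,0,0,0,0.158],[-1,0,0,0,0,0,0.158]]])

```text
time: 1.35
tool_pos: [0.4971, -0.33, 0.2252]
orientation: [-3.141, -0.0, 1.764]
wrist_force: [-0.6, -0.4, -0.4]
width: 1.001
gripper_force: 0.0
```

Run:
```python
from h import *
d=snap('wrist','w1');s=status.get_obs();print(s['tool_pos'],s['orientation'],s['joints'].round(2))
```

```text
[ 0.4971143  -0.33008079  0.22530673] [-3.14143514e+00 -1.50306312e-04  1.76439533e+00] [ 0.88  0.31 -0.46  1.52  0.14  1.35  0.6 ]
```

View pics/w1.png

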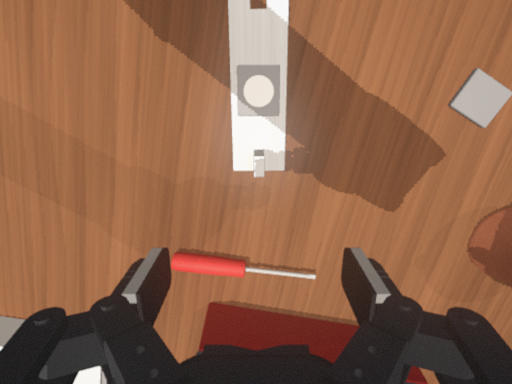

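```bash
cat >> h.py <<'E'
def edges(d,r0,r1,u0,u1,h,step=3,smax=80,vmin=0):
    hsv=cv2.cvtColor(d['frame'],cv2.COLOR_RGB2HSV);L=[];R=[]
    for v in range(r0,r1,step):
        u=np.where((hsv[v,u0:u1,1]<smax)&(hsv[v,u0:u1,2]>vmin))[0]
        if len(u)<20: continue
        L.append(ray(d,u0+u.min()-.5,v,h)[:2]);R.append(ray(d,u0+u.max()+.5,v,h)[:2])
    out=[]
    for q in(L,R):
        vx,vy,x,y=cv2.fitLine(np.float32(q),cv2.DIST_HUBER,0,.001,.001).ravel()
        if vy<0:vx,vy=-vx,-vy
        out.append((np.degrees(np.arctan2(vy,vx)),x+vx/vy*(-y),vx/vy)) # heading, x at y=0, slope
    return out
E
python3 - <<'E'
from h import *
d=ld('w1')
e=edges(d,5,165,215,310,.008);print(e)
P=cloud(d);m=np.zeros(P.shape[:2],bool);m[145:185,240:280]=1
q=P[m&(P[...,2]>.04)&(P[...,2]<.06)];print('tab',len(q),q.min(0),q.max(0),q.mean(0))
m=np.zeros(P.shape[:2],bool);m[0:190,220:300]=1
hsv=cv2.cvtColor(d['frame'],cv2.COLOR_RGB2HSV)
q=P[m&(hsv[...,1]<80)&(P[...,2]<.012)];print(q.min(0),q.max(0))
print('rear edge mid',ray(d,245,170.5,.008),ray(d,275,170.5,.008))
for y in(-.2,-.3): print([ (a[1]+a[2]*y) for a in e])
print(hsv[0:30:3,259],hsv[140:185:2,259].tolist())
E
```

```text
[(np.float32(101.15687), np.float32(0.4001603), np.float32(-0.19722322)), (np.float32(101.74718), np.float32(0.4648569), np.float32(-0.20794906))]
tab 232 [ 0.49076301 -0.3418583   0.04019307] [ 0.50614489 -0.31679085  0.04955929] [ 0.49847154 -0.32878546  0.04706307]
[ 0.43412367 -0.3568585  -0.00283801] [ 0.53491515 -0.1533291   0.01172653]
rear edge mid [ 0.48568362 -0.34826455  0.008     ] [ 0.5227189  -0.34099338  0.008     ]
[np.float32(0.43960497), np.float32(0.5064467)]
[np.float32(0.45932728), np.float32(0.5272416)]
[[ 11 127 133]
 [ 11 120 121]
 [ 10 115 120]
 [ 15  23 200]
 [ 16  20 213]
 [ 17  19 212]
 [ 16  18 212]
 [ 17  19 212]
 [ 16  18 212]
 [ 17  19 211]] [[23, 4, 251], [20, 3, 250], [15, 4, 251], [23, 4, 250], [23, 4, 251], [14, 21, 160], [15, 23, 153], [15, 24, 151], [18, 13, 227], [18, 5, 239], [17, 19, 211], [17, 22, 213], [15, 19, 215], [16, 20, 215], [17, 21, 216], [15, 19, 215], [18, 20, 215], [16, 20, 214], [12, 38, 194], [11, 106, 181], [11, 113, 179], [11, 113, 179], [11, 116, 174]]
```

play_rows(plan=[[[-1,0.004,0.001,-0.2,0,0,0.004],[-1,0.004,0.001,-0.3,0,0,0.004],[-1,0.004,0.001,-0.4,0,0,0.004],[-1,0.004,0.001,-0.44,0,0,0.004],[-1,0.004,0.001,-0.47,0,0,0.004],[-1,0.004,0.001,-0.47,0,0,0.004],[-1,0.004,0.001,-0.47,0,0,0.004]]], squeeze=30)

```text
time: 2.1
tool_pos: [0.5, -0.33, 0.0391]
orientation: [3.14, 0.002, 1.773]
wrist_force: [0.7, 1.1, -0.7]
width: 0.998
gripper_force: 0.0
```

play_rows(plan=[[[1,0,0,0,0,0,0],[1,0,0,0,0,0,0],[1,0,0,0,0,0,0],[1,0,0,0,0,0,0],[1,0,0,0,0,0,0],[1,0,0,0,0,0,0],[1,0,0,0,0,0,0],[1,0,0,0,0,0,0]]], squeeze=30)

```text
time: 2.9
tool_pos: [0.4992, -0.3295, 0.0378]
orientation: [3.141, 0.0, 1.774]
wrist_force: [-0.6, 0.2, 4.7]
width: 0.126
gripper_force: 31.1
```

Run:
```python
from h import *
d=snap('wrist','w2');s=status.get_obs();print(s['time'],s['tool_pos'],s['orientation'],s['joints'].round(2),s['wrist_force'],s['width'])
```

```text
2.95 [ 0.49921998 -0.32949194  0.03776629] [3.14117187e+00 3.31633187e-04 1.77422744e+00] [ 0.85  0.48 -0.43  1.71  0.23  1.    0.54] [-0.86496167  0.72788099  5.58230637] 0.12433764587582935
```

View pics/w2.png

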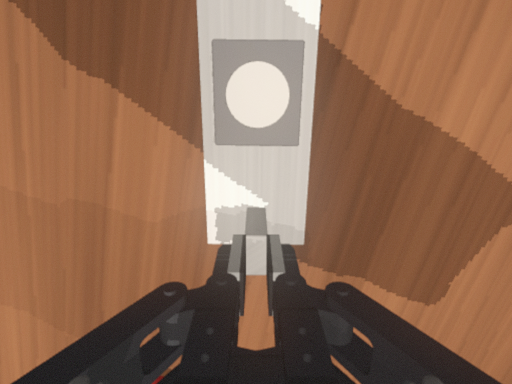

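play_rows(plan=[[[1,0,0,0,0,0,0],[1,0.03,0.03,0,0,0,-0.005],[1,0.06,0.06,0,0,0,-0.01],[1,0.09,0.09,0,0,0,-0.015],[1,0.12,0.12,0,0,0,-0.02],[1,0.15,0.145,0,0,0,-0.025],[1,0.18,0.175,0,0,0,-0.03],[1,0.2,0.195,0,0,0,-0.03]]], squeeze=100)

```text
time: 3.75
tool_pos: [0.5794, -0.2522, 0.038]
orientation: [-3.141, 0.002, 1.727]
wrist_force: [-5.2, -4.7, 9.4]
width: 0.088
gripper_force: 98.9
```

play_rows(plan=[[[1,0.03,0.03,0,0,0,-0.003],[1,0.06,0.06,0,0,0,-0.006],[1,0.08,0.08,0,0,0,-0.01],[1,0.096,0.092,0,0,0,-0.011],[1,0.096,0.092,0,0,0,-0.011],[1,0.096,0.092,0,0,0,-0.011]]])

```text
time: 4.35
tool_pos: [0.6182, -0.2144, 0.0381]
orientation: [3.14, 0.001, 1.711]
wrist_force: [0.5, 0.9, 6.0]
width: 0.087
gripper_force: 98.7
```

Run:
```python
from h import *
d=snap('wrist','w3');t=snap('top','t3');s=status.get_obs();print(s['time'],s['tool_pos'],s['orientation'],s['joints'].round(2),s['wrist_force'],s['width'])
c=cv2.resize(cv2.imread('pics/t3.png')[130:270,100:380],(800,400),interpolation=cv2.INTER_CUBIC)
cv2.imwrite('pics/t3c.png',c)
```

```text
4.45 [ 0.61808298 -0.21442468  0.0380361 ] [3.14030456e+00 4.31637538e-04 1.71061277e+00] [ 0.59  0.59 -0.44  1.55  0.28  1.06  0.22] [0.60437141 0.7059684  5.64967317] 0.08769866475037853
```

View pics/t3c.png

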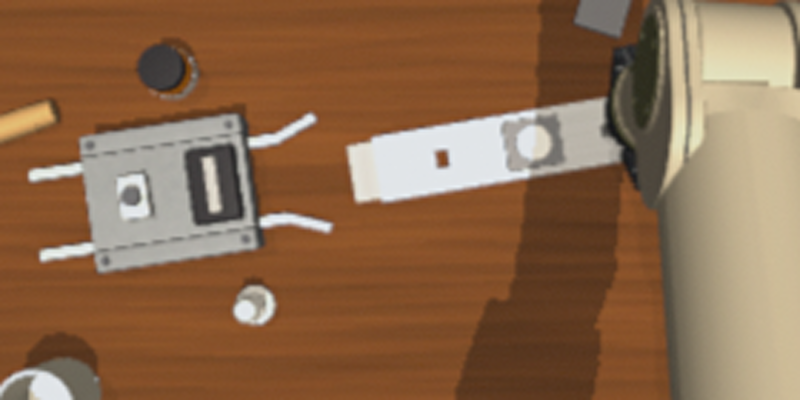

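View pics/w3.png

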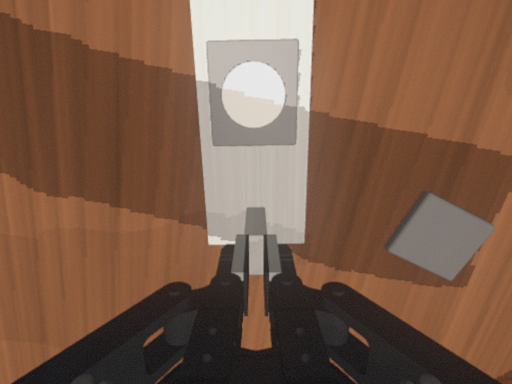

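```bash
cat > m.py <<'E'
from h import *
def vedges(d,c0,c1,r0,r1,h,mask):
    T=[];B=[]
    for u in range(c0,c1,2):
        v=np.where(mask[r0:r1,u])[0]
        if len(v)==0: continue
        T.append(ray(d,u,r0+v.min()-.5,h)[:2]);B.append(ray(d,u,r0+v.max()+.5,h)[:2])
    return np.float32(T),np.float32(B)
def fit(q):
    vx,vy,x,y=cv2.fitLine(q,cv2.DIST_HUBER,0,.001,.001).ravel()
    return x-vx/vy*y,vx/vy   # x = a + b*y
E
python3 - <<'E'
from m import *
d=ld('t3');hsv=cv2.cvtColor(d['frame'],cv2.COLOR_RGB2HSV);m=(hsv[...,1]<90)&(hsv[...,2]>100)
c=lambda u:int(100+u*280/800); r=lambda v:int(130+v*140/400)
T,B=vedges(d,c(390),c(600),r(80),r(215),.008,m); ft,fb=fit(T),fit(B)
print('pallet',ft,fb,'head',[90-np.degrees(np.arctan(f[1])) for f in(ft,fb)])
pm=lambda y:(ft[0]+fb[0]+(ft[1]+fb[1])*y)/2
print('pal width',[ft[0]-fb[0]+(ft[1]-fb[1])*y for y in(-.1,-.05)])
# bridge top edges z=.055 : long edges
T,B=vedges(d,c(95),c(240),r(100),r(275),.055,m); bt,bb=fit(T),fit(B)
print('bridge',bt,bb,[90-np.degrees(np.arctan(f[1])) for f in(bt,bb)],[bt[0]-bb[0]+(bt[1]-bb[1])*y for y in(.15,.25)])
bm=lambda y:(bt[0]+bb[0]+(bt[1]+bb[1])*y)/2
# rails
R=[]
for nm,(u0,u1,v0,v1) in dict(lt=(30,75,160,185),lb=(42,92,240,265),rt=(250,275,130,150),rb=(264,290,210,230)).items():
    T,B=vedges(d,c(u0),c(u1),r(v0),r(v1),.010,m); q=(T+B)/2; print(nm,q.mean(0),(T-B)[:,0].mean()); R.append(q)
u,l=fit(np.vstack([R[0],R[2]])),fit(np.vstack([R[1],R[3]]))
print('rails',u,l,[90-np.degrees(np.arctan(f[1])) for f in(u,l)])
rm=lambda y:(u[0]+l[0]+(u[1]+l[1])*y)/2
for y in(-.2144,-.1,.03,.1,.2,.3): print(y,'pal',pm(y),'bridge',bm(y),'rails',rm(y))
hs=hsv[r(120):r(250),c(100):c(180)]
# nose end, cap
print('nose tip',ray(d,100+350*.35,130+173*.35,.002)); 
for h in(.07,.08,.09): print('cap',ray(d,100+131*.35,130+194*.35,h))
P=cloud(d);print('cap z',P[r(188):r(200),c(122):c(140),2].round(3))
E
```

```text
pallet (np.float32(0.61914635), np.float32(-0.15624422)) (np.float32(0.5500084), np.float32(-0.16047108)) head [np.float32(98.88033), np.float32(99.11659)]
pal width [np.float32(0.068715245), np.float32(0.06892659)]
bridge (np.float32(0.65391225), np.float32(-0.13580775)) (np.float32(0.52406186), np.float32(-0.13784762)) [np.float32(97.733894), np.float32(97.848625)] [np.float32(0.13015637), np.float32(0.13036035)]
lt [0.5822759  0.33350873] 0.014197037
lb [0.5056307  0.31927717] 0.013744162
rt [0.61132634 0.12930456] 0.013949096
rb [0.5344652  0.11575617] 0.013841701
rails (np.float32(0.63028216), np.float32(-0.14428525)) (np.float32(0.5508408), np.float32(-0.14151591)) [np.float32(98.21027), np.float32(98.05478)]
-0.2144 pal 0.61852926 bridge 0.6183229 rails 0.62119937
-0.1 pal 0.60041314 bridge 0.60266984 rails 0.60485154
0.03 pal 0.57982665 bridge 0.5848822 rails 0.5862745
0.1 pal 0.5687416 bridge 0.57530427 rails 0.5762715
0.2 pal 0.55290586 bridge 0.56162155 rails 0.5619814
0.3 pal 0.5370701 bridge 0.54793876 rails 0.54769135
nose tip [0.57797684 0.04253338 0.002     ]
cap [0.55791199 0.23806744 0.07      ]
cap [0.55762193 0.23540056 0.08      ]
cap [0.55733187 0.23273368 0.09      ]
cap z [[0.072 0.069 0.083 0.082 0.08  0.073 0.074]
 [0.073 0.084 0.082 0.081 0.083 0.082 0.076]
 [0.084 0.081 0.083 0.08  0.082 0.079 0.083]
 [0.084 0.08  0.08  0.084 0.08  0.083 0.082]
 [0.08  0.084 0.083 0.084 0.081 0.08  0.079]]
```

play_rows(plan=[[[1,0.003,0,0,0,0,-0.006],[1,0.005,0,0,0,0,-0.012],[1,0.005,0,0,0,0,-0.012],[1,0.005,0,0,0,0,-0.012]]])

```text
time: 4.85
tool_pos: [0.6192, -0.2145, 0.038]
orientation: [-3.141, 0.0, 1.692]
wrist_force: [-4.6, 1.3, 9.6]
width: 0.092
gripper_force: 99.2
```

```bash
cat > p.py <<'E'
from m import *
import sys
s=status.get_obs();print(s['time'],s['tool_pos'],s['orientation'],s['wrist_force'],s['width'])
d=snap('top',sys.argv[1]);u0,u1=int(sys.argv[2]),int(sys.argv[3]);hsv=cv2.cvtColor(d['frame'],cv2.COLOR_RGB2HSV);m=(hsv[...,1]<90)&(hsv[...,2]>100)
T,B=vedges(d,u0,u1,155,206,.008,m); ft,fb=fit(T),fit(B)
print('head',[90-np.degrees(np.arctan(f[1])) for f in(ft,fb)])
for y in map(float,sys.argv[4:]): print(y,(ft[0]+fb[0]+(ft[1]+fb[1])*y)/2,'w',ft[0]-fb[0]+(ft[1]-fb[1])*y,'lane',.59-.14*y)
E
python3 p.py t4 237 310 -.21 -.1 0 .03
```

```text
4.85 [ 0.61921654 -0.21450565  0.03803712] [-3.14109042e+00  2.22374649e-04  1.69165717e+00] [-4.55207737  1.33036872  9.60366128] 0.09190588706281509
head [np.float32(98.10161), np.float32(98.27626)]
-0.21 0.61885655 w 0.06812279 lane 0.6194
-0.1 0.6030269 w 0.06846505 lane 0.604
0.0 0.5886364 w 0.06877619 lane 0.59
0.03 0.58431923 w 0.06886953 lane 0.5858
```

play_rows(plan=[[[1,0.0,0.019,0,0,0,0],[1,-0.002,0.038,0,0,0,0],[1,-0.005,0.057,0,0,0,0],[1,-0.008,0.076,0,0,0,0],[1,-0.0105,0.095,0,0,0,0],[1,-0.013,0.114,0,0,0,0],[1,-0.016,0.133,0,0,0,0],[1,-0.018,0.148,0,0,0,0]]], squeeze=60)

```text
time: 5.7
tool_pos: [0.6127, -0.157, 0.0381]
orientation: [3.14, 0.002, 1.69]
wrist_force: [1.1, -4.9, 5.5]
width: 0.085
gripper_force: 98.5
```

```bash
python3 p.py t5 220 285 -.14 0 .04 .09 .2
```

```text
5.7 [ 0.61268285 -0.15695263  0.03805456] [3.14029744e+00 2.38625644e-03 1.68985544e+00] [ 1.11008783 -4.94236701  5.51535984] 0.08523678644099758
head [np.float32(96.485855), np.float32(96.67976)]
-0.14 0.61083883 w 0.068160534 lane 0.6095999999999999
0.0 0.5946828 w 0.06864065 lane 0.59
0.04 0.5900668 w 0.06877783 lane 0.5843999999999999
0.09 0.58429676 w 0.0689493 lane 0.5773999999999999
0.2 0.57160276 w 0.069326535 lane 0.5619999999999999
```

play_rows(plan=[[[1,-0.001,0,0,0,0,0.006],[1,-0.001,0,0,0,0,0.012],[1,-0.001,0,0,0,0,0.018],[1,-0.001,0,0,0,0,0.018],[1,-0.001,0,0,0,0,0.018]]], squeeze=60)

```text
time: 6.25
tool_pos: [0.6127, -0.1554, 0.0381]
orientation: [3.14, 0.0, 1.719]
wrist_force: [1.7, -1.6, 6.0]
width: 0.087
gripper_force: 98.8
```

```bash
python3 p.py t6 220 285 -.15 0 .09 .2
```

```text
6.25 [ 0.61268053 -0.15544935  0.03805686] [3.13968244e+00 2.35016923e-04 1.71914960e+00] [ 1.71542123 -1.59581384  6.0214715 ] 0.08719812136208524
head [np.float32(96.79359), np.float32(97.07803)]
-0.15 0.6123166 w 0.067924336 lane 0.611
0.0 0.59406936 w 0.06868005 lane 0.59
0.09 0.583121 w 0.069133475 lane 0.5773999999999999
0.2 0.5697397 w 0.06968766 lane 0.5619999999999999
```

play_rows(plan=[[[1,-0.001,0,0,0,0,0.006],[1,-0.002,0,0,0,0,0.012],[1,-0.002,0,0,0,0,0.014],[1,-0.002,0,0,0,0,0.014],[1,-0.002,0,0,0,0,0.014]]])

```text
time: 6.8
tool_pos: [0.612, -0.1551, 0.0381]
orientation: [3.139, -0.0, 1.742]
wrist_force: [2.4, -0.2, 6.0]
width: 0.089
gripper_force: 98.8
```

```bash
python3 p.py t7 220 285 -.15 0 .09 .2
```

```text
6.8 [ 0.61201175 -0.15507795  0.03805914] [ 3.13939493e+00 -5.96054473e-05  1.74152700e+00] [ 2.36973096 -0.23394803  5.99558356] 0.08864801727088424
head [np.float32(97.95033), np.float32(97.98041)]
-0.15 0.61168015 w 0.06863904 lane 0.611
0.0 0.59069145 w 0.06871933 lane 0.59
0.09 0.57809824 w 0.0687675 lane 0.5773999999999999
0.2 0.56270653 w 0.06882638 lane 0.5619999999999999
```

play_rows(plan=[[[1,-0.002,0.012,0,0,0,0],[1,-0.004,0.025,0,0,0,0],[1,-0.006,0.037,0,0,0,0],[1,-0.008,0.05,0,0,0,0],[1,-0.01,0.062,0,0,0,0],[1,-0.0115,0.075,0,0,0,0],[1,-0.0135,0.087,0,0,0,0],[1,-0.015,0.099,0,0,0,0]]])

```text
time: 7.65
tool_pos: [0.6058, -0.1195, 0.0381]
orientation: [3.14, 0.004, 1.739]
wrist_force: [3.1, -6.6, 7.2]
width: 0.089
gripper_force: 98.5
```

```bash
python3 p.py t8 215 270 -.11 0 .06 .1
```

```text
7.65 [ 0.60581442 -0.11952294  0.03805173] [3.14000729 0.00448298 1.73875657] [ 3.13858878 -6.62125179  7.20840084] 0.08871065895612551
head [np.float32(98.410866), np.float32(98.76406)]
-0.11 0.60479414 w 0.06842155 lane 0.6053999999999999
0.0 0.5881827 w 0.0691151 lane 0.59
0.06 0.5791219 w 0.069493406 lane 0.5816
0.1 0.5730814 w 0.06974561 lane 0.576
```

play_rows(plan=[[[1,0.001,0.012,0,0,0,-0.002],[1,0,0.025,0,0,0,-0.004],[1,-0.002,0.037,0,0,0,-0.006],[1,-0.004,0.05,0,0,0,-0.006],[1,-0.006,0.062,0,0,0,-0.006],[1,-0.0085,0.075,0,0,0,-0.006],[1,-0.01,0.087,0,0,0,-0.006],[1,-0.012,0.099,0,0,0,-0.006]]])

```text
time: 8.5
tool_pos: [0.6008, -0.0782, 0.038]
orientation: [3.14, 0.002, 1.73]
wrist_force: [1.7, -6.6, 6.6]
width: 0.086
gripper_force: 98.7
```

```bash
python3 p.py t9 215 250 -.07 0 .06 .1
```

```text
8.5 [ 0.60082238 -0.07823235  0.03800675] [3.14049632e+00 2.45805720e-03 1.73045985e+00] [ 1.6818383  -6.57376899  6.55218362] 0.08567908282000812
head [np.float32(98.86885), np.float32(98.83213)]
-0.07 0.6007083 w 0.06887626 lane 0.5998
0.0 0.5898086 w 0.06883031 lane 0.59
0.06 0.580466 w 0.06879093 lane 0.5816
0.1 0.5742375 w 0.06876467 lane 0.576
```

play_rows(plan=[[[1,-0.001,0.008,0,0,0,-0.003],[1,-0.002,0.016,0,0,0,-0.006],[1,-0.003,0.024,0,0,0,-0.009],[1,-0.005,0.032,0,0,0,-0.009],[1,-0.006,0.04,0,0,0,-0.009],[1,-0.007,0.048,0,0,0,-0.009],[1,-0.008,0.055,0,0,0,-0.009],[1,-0.009,0.062,0,0,0,-0.009]]])

```text
time: 9.35
tool_pos: [0.5972, -0.0535, 0.038]
orientation: [3.141, 0.003, 1.716]
wrist_force: [-0.3, -7.9, 7.4]
width: 0.089
gripper_force: 98.8
```

```bash
python3 p.py t10 215 240 -.05 0 .06 .1
```

```text
9.35 [ 0.59721634 -0.05352614  0.03803547] [3.14058359e+00 2.54505297e-03 1.71647200e+00] [-0.25058167 -7.85376621  7.40801752] 0.08872035547662506
head [np.float32(144.34346), np.float32(97.24223)]
-0.05 0.65599227 w 0.18955994 lane 0.597
0.0 0.6179684 w 0.12621999 lane 0.59
0.06 0.5723397 w 0.050212055 lane 0.5816
0.1 0.5419206 w -0.00045989454 lane 0.576
```

play_rows(plan=[[[1,-0.0007,0.005,0,0,0,0],[1,-0.0014,0.01,0,0,0,0],[1,-0.002,0.015,0,0,0,0],[1,-0.0028,0.02,0,0,0,0],[1,-0.0035,0.025,0,0,0,0],[1,-0.004,0.03,0,0,0,0],[1,-0.005,0.035,0,0,0,0],[1,-0.0056,0.04,0,0,0,0]]])

```text
time: 10.2
tool_pos: [0.595, -0.0376, 0.038]
orientation: [3.141, 0.003, 1.716]
wrist_force: [0.9, -6.9, 7.2]
width: 0.089
gripper_force: 98.8
```

play_rows(plan=[[[1,-0.0007,0.005,0,0,0,0],[1,-0.0014,0.01,0,0,0,0],[1,-0.002,0.015,0,0,0,0],[1,-0.0028,0.02,0,0,0,0],[1,-0.0035,0.025,0,0,0,0],[1,-0.004,0.03,0,0,0,0],[1,-0.005,0.035,0,0,0,0],[1,-0.0056,0.04,0,0,0,0]]])

```text
time: 11.0
tool_pos: [0.5928, -0.0216, 0.038]
orientation: [3.141, 0.003, 1.716]
wrist_force: [0.0, -6.5, 7.5]
width: 0.089
gripper_force: 98.8
```

play_rows(plan=[[[1,-0.0007,0.005,0,0,0,0],[1,-0.0014,0.01,0,0,0,0],[1,-0.002,0.015,0,0,0,0],[1,-0.0028,0.02,0,0,0,0],[1,-0.0035,0.025,0,0,0,0],[1,-0.004,0.03,0,0,0,0]]])

```text
time: 11.6
tool_pos: [0.5913, -0.0114, 0.038]
orientation: [3.141, 0.004, 1.715]
wrist_force: [2.7, -11.9, 7.7]
width: 0.085
gripper_force: 98.8
```

play_rows(plan=[[[1,-0.0007,0.005,0,0,0,0],[1,-0.0014,0.01,0,0,0,0],[1,-0.002,0.015,0,0,0,0],[1,-0.0028,0.02,0,0,0,0],[1,-0.0035,0.025,0,0,0,0],[1,-0.004,0.03,0,0,0,0]]])

```text
time: 12.2
tool_pos: [0.5898, 0.0, 0.038]
orientation: [3.141, 0.005, 1.715]
wrist_force: [0.9, -12.8, 8.5]
width: 0.087
gripper_force: 98.8
```

play_rows(plan=[[[1,-0.0007,0.005,0,0,0,0],[1,-0.0014,0.01,0,0,0,0],[1,-0.002,0.015,0,0,0,0],[1,-0.0028,0.02,0,0,0,0],[1,-0.0035,0.025,0,0,0,0],[1,-0.004,0.03,0,0,0,0]]])

```text
time: 12.8
tool_pos: [0.5883, 0.0124, 0.038]
orientation: [3.141, 0.005, 1.715]
wrist_force: [1.1, -12.4, 8.2]
width: 0.088
gripper_force: 98.9
```

play_rows(plan=[[[1,-0.0007,0.005,0,0,0,0],[1,-0.0014,0.01,0,0,0,0],[1,-0.002,0.015,0,0,0,0],[1,-0.0028,0.02,0,0,0,0],[1,-0.0035,0.025,0,0,0,0],[1,-0.004,0.03,0,0,0,0]]])

```text
time: 13.4
tool_pos: [0.5867, 0.0244, 0.038]
orientation: [3.141, 0.005, 1.715]
wrist_force: [2.2, -12.4, 8.5]
width: 0.088
gripper_force: 98.9
```

play_rows(plan=[[[1,-0.0007,0.005,0,0,0,0],[1,-0.0014,0.01,0,0,0,0],[1,-0.002,0.015,0,0,0,0],[1,-0.0028,0.02,0,0,0,0],[1,-0.0035,0.025,0,0,0,0],[1,-0.004,0.03,0,0,0,0]]])

```text
time: 14.0
tool_pos: [0.5851, 0.0364, 0.038]
orientation: [3.141, 0.005, 1.715]
wrist_force: [0.8, -12.7, 9.2]
width: 0.09
gripper_force: 98.9
```

play_rows(plan=[[[1,-0.0005,0.004,0,0,0,0],[1,-0.001,0.008,0,0,0,0],[1,-0.0016,0.012,0,0,0,0],[1,-0.002,0.016,0,0,0,0],[1,-0.0028,0.02,0,0,0,0]]])

```text
time: 14.5
tool_pos: [0.5841, 0.0444, 0.038]
orientation: [3.141, 0.005, 1.715]
wrist_force: [1.8, -11.6, 9.0]
width: 0.085
gripper_force: 98.9
```

Run:
```python
from h import *
for i in range(3):
    d=snap('wrist','w11')
    s=status.get_obs();print(s['time'],s['tool_pos'],s['wrist_force'])
```

```text
14.55 [0.58402067 0.04491149 0.03802811] [  1.08992002 -10.03867245   8.54094401]
14.6 [0.58394526 0.04503207 0.03797051] [ 1.69986123 -8.78107031  9.35999548]
14.65 [0.58398193 0.04508347 0.03799969] [  1.22365926 -11.02033408   8.77987357]
```

View pics/w11.png

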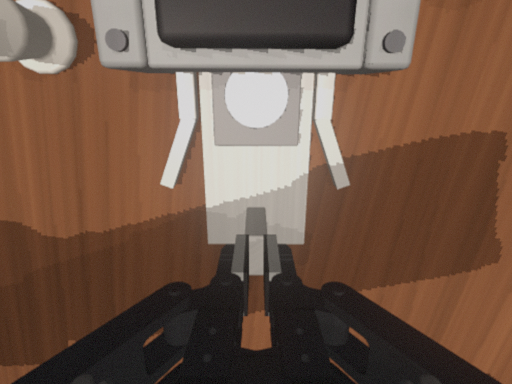

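play_rows(plan=[[[1,-0.0003,0.002,0,0,0,0],[1,-0.0006,0.004,0,0,0,0],[1,-0.0008,0.006,0,0,0,0],[1,-0.001,0.008,0,0,0,0],[1,-0.0014,0.01,0,0,0,0]]])

```text
time: 15.15
tool_pos: [0.5835, 0.0484, 0.038]
orientation: [3.141, 0.005, 1.715]
wrist_force: [2.1, -12.6, 9.3]
width: 0.093
gripper_force: 98.9
```

play_rows(plan=[[[1,-0.0003,0.002,0,0,0,0],[1,-0.0006,0.004,0,0,0,0],[1,-0.0008,0.006,0,0,0,0],[1,-0.001,0.008,0,0,0,0]]])

```text
time: 15.55
tool_pos: [0.5831, 0.0516, 0.038]
orientation: [3.141, 0.005, 1.715]
wrist_force: [1.3, -12.2, 8.5]
width: 0.091
gripper_force: 99.0
```

play_rows(plan=[[[1,-0.0002,0.0015,0,0,0,0],[1,-0.0004,0.003,0,0,0,0],[1,-0.0006,0.0045,0,0,0,0]]])

```text
time: 15.85
tool_pos: [0.5829, 0.0534, 0.038]
orientation: [3.141, 0.005, 1.715]
wrist_force: [1.5, -13.6, 8.0]
width: 0.087
gripper_force: 99.0
```

play_rows(plan=[[[1,-0.0002,0.0015,0,0,0,0],[1,-0.0004,0.003,0,0,0,0],[1,-0.0006,0.0045,0,0,0,0]]])

```text
time: 16.15
tool_pos: [0.5827, 0.0552, 0.038]
orientation: [3.141, 0.005, 1.715]
wrist_force: [1.2, -12.4, 9.0]
width: 0.089
gripper_force: 99.0
```

play_rows(plan=[[[1,-0.0002,0.0015,0,0,0,0],[1,-0.0004,0.003,0,0,0,0],[1,-0.0006,0.0045,0,0,0,0]]])

```text
time: 16.45
tool_pos: [0.5824, 0.0569, 0.038]
orientation: [3.141, 0.005, 1.715]
wrist_force: [1.2, -12.3, 8.9]
width: 0.088
gripper_force: 99.0
```

play_rows(plan=[[[1,-0.0002,0.0015,0,0,0,0],[1,-0.0004,0.003,0,0,0,0],[1,-0.0006,0.0045,0,0,0,0]]])

```text
time: 16.75
tool_pos: [0.5822, 0.0588, 0.038]
orientation: [3.141, 0.005, 1.715]
wrist_force: [1.7, -12.9, 9.0]
width: 0.088
gripper_force: 99.0
```

play_rows(plan=[[[1,-0.0002,0.0015,0,0,0,0],[1,-0.0004,0.003,0,0,0,0]]])

```text
time: 16.95
tool_pos: [0.582, 0.06, 0.038]
orientation: [3.141, 0.005, 1.715]
wrist_force: [0.8, -12.5, 9.3]
width: 0.087
gripper_force: 99.0
```

play_rows(plan=[[[1,-0.0002,0.0015,0,0,0,0],[1,-0.0004,0.003,0,0,0,0],[1,-0.0006,0.0045,0,0,0,0]]])

```text
time: 17.25
tool_pos: [0.5818, 0.0618, 0.038]
orientation: [3.141, 0.005, 1.715]
wrist_force: [2.3, -12.8, 9.1]
width: 0.09
gripper_force: 99.0
```

play_rows(plan=[[[1,-0.0002,0.0015,0,0,0,0],[1,-0.0004,0.003,0,0,0,0],[1,-0.0006,0.0045,0,0,0,0]]])

```text
time: 17.55
tool_pos: [0.5815, 0.0639, 0.038]
orientation: [3.141, 0.004, 1.715]
wrist_force: [1.4, -10.8, 8.9]
width: 0.087
gripper_force: 99.0
```

play_rows(plan=[[[1,-0.0002,0.0015,0,0,0,0],[1,-0.0003,0.0025,0,0,0,0]]])

```text
time: 17.75
tool_pos: [0.5813, 0.0656, 0.038]
orientation: [3.141, 0.004, 1.715]
wrist_force: [1.6, -8.9, 9.1]
width: 0.086
gripper_force: 99.0
```

play_rows(plan=[[[1,-0.0002,0.0015,0,0,0,0],[1,-0.0002,0.0015,0,0,0,0]]])

```text
time: 17.95
tool_pos: [0.5811, 0.067, 0.038]
orientation: [3.141, 0.003, 1.716]
wrist_force: [0.4, -6.3, 8.4]
width: 0.09
gripper_force: 99.0
```

play_rows(plan=[[[1,-0.0002,0.0015,0,0,0,0],[1,-0.0002,0.0015,0,0,0,0]]])

```text
time: 18.15
tool_pos: [0.581, 0.0679, 0.038]
orientation: [3.141, 0.002, 1.716]
wrist_force: [1.7, -6.8, 8.9]
width: 0.088
gripper_force: 99.0
```

play_rows(plan=[[[1,-0.0002,0.0015,0,0,0,0],[1,-0.0002,0.0015,0,0,0,0]]])

```text
time: 18.35
tool_pos: [0.5809, 0.0683, 0.038]
orientation: [3.141, 0.003, 1.716]
wrist_force: [1.4, -7.2, 8.3]
width: 0.086
gripper_force: 99.0
```

play_rows(plan=[[[1,-0.0002,0.0015,0,0,0,0],[1,-0.0002,0.0015,0,0,0,0]]])

```text
time: 18.55
tool_pos: [0.5808, 0.0689, 0.038]
orientation: [3.141, 0.003, 1.716]
wrist_force: [0.8, -6.5, 8.8]
width: 0.088
gripper_force: 99.0
```

Run:
```python
from h import *
a=cv2.imread('pics/scene0.png');d=snap('scene','s12');b=cv2.imread('pics/s12.png')
s=status.get_obs();print(s['time'],s['tool_pos'],s['wrist_force'])
c=[cv2.resize(i[170:235,290:370],(400,325),interpolation=cv2.INTER_CUBIC) for i in(a,b)]
cv2.imwrite('pics/cmp.png',np.hstack(c))
```

```text
18.6 [0.58084216 0.06893562 0.03799802] [ 0.43278719 -7.44301627  8.86748702]
```

View pics/cmp.png

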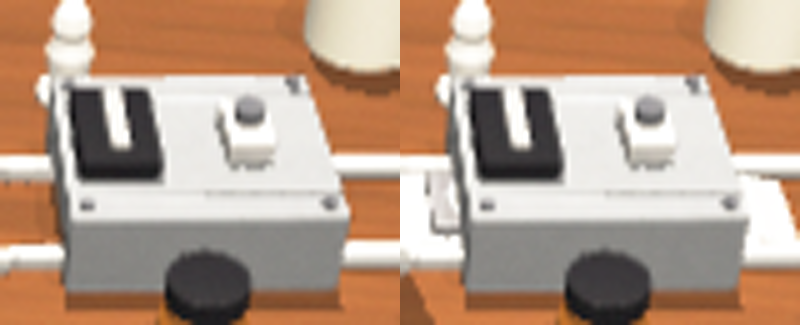

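play_rows(plan=[[[1,0.0002,-0.0015,0,0,0,0],[1,0.0003,-0.0025,0,0,0,0],[1,0.0003,-0.0025,0,0,0,0]]])

```text
time: 18.9
tool_pos: [0.5809, 0.0689, 0.038]
orientation: [3.141, 0.001, 1.717]
wrist_force: [0.7, -5.1, 7.7]
width: 0.09
gripper_force: 98.9
```

Run:
```python
from h import *
s=status.get_obs();print(s['time'],s['tool_pos'],s['wrist_force'])
a,b=ld('scene0')['frame'],ld('s12')['frame']
for i in(a,b):
    g=cv2.cvtColor(i,cv2.COLOR_RGB2GRAY)[184:204,332:348]; m=g<140
    v,u=np.where(m);print(len(v),u.mean()+332,v.mean()+184,v.min()+184)
```

```text
18.9 [0.58085167 0.06891252 0.03799798] [ 0.65115467 -5.1349897   7.66716056]
36 338.5833333333333 189.75 184
34 338.8235294117647 189.6764705882353 184
```

Force fell from 12.8 to 6.5 N and the cap is back at its starting height, so the plunger is home. Next I unload the arm and release.

play_rows(plan=[[[1,0.0003,-0.002,0,0,0,0],[1,0.0004,-0.003,0,0,0,0],[1,0.0004,-0.003,0,0,0,0]]])

```text
time: 19.2
tool_pos: [0.5809, 0.0689, 0.038]
orientation: [3.14, 0.0, 1.718]
wrist_force: [1.1, -1.1, 8.4]
width: 0.086
gripper_force: 98.9
```

play_rows(plan=[[[0.5,0,0,0,0,0,0],[0.3,0,0,0,0,0,0],[0,0,0,0,0,0,0],[0,0,0,0,0,0,0],[0,0,0,0,0,0,0],[0,0,0,0,0,0,0]]])

```text
time: 19.8
tool_pos: [0.5802, 0.069, 0.0373]
orientation: [-3.141, -0.0, 1.718]
wrist_force: [-0.2, 0.5, 0.5]
width: 0.501
gripper_force: 0.0
```

Released with no load left on the wrist. Now I go straight up and check.

play_rows(plan=[[[0,0,0,0.05,0,0,0],[0,0,0,0.1,0,0,0],[0,0,0,0.2,0,0,0],[0,0,0,0.3,0,0,0],[0,0,0,0.4,0,0,0],[0,0,0,0.5,0,0,0],[0,0,0,0.5,0,0,0],[0,0,0,0.5,0,0,0]]])

```text
time: 20.6
tool_pos: [0.5807, 0.0691, 0.2382]
orientation: [3.14, 0.0, 1.718]
wrist_force: [-0.3, -0.8, -0.3]
width: 0.5
gripper_force: 0.0
```

Run:
```python
from h import *
d=snap('scene','s13');w=snap('wrist','w13')
a=ld('scene0')['frame']
for i in(a,d['frame']):
    g=cv2.cvtColor(i,cv2.COLOR_RGB2GRAY)[184:204,332:348]; v,u=np.where(g<140);print(len(v),u.mean()+332,v.mean()+184)
cv2.imwrite('pics/fin.png',np.hstack([cv2.resize(cv2.imread('pics/s13.png')[150:250,250:390],(420,300)),cv2.resize(cv2.imread('pics/w13.png'),(380,285))[:,:] if 0 else cv2.resize(cv2.imread('pics/w13.png'),(380,300))]))
s=status.get_obs();print(s['time'],s['tool_pos'],s['wrist_force'])
```

```text
36 338.5833333333333 189.75
30 339.3333333333333 190.06666666666666
20.7 [0.57977126 0.06883497 0.23626683] [-0.34063836  0.01795783 -0.5805941 ]
```

View pics/fin.png

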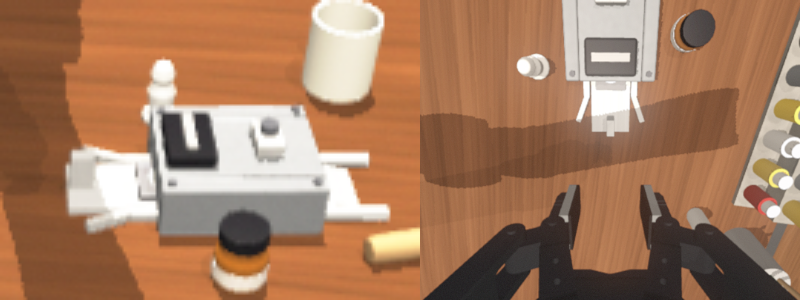

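The pallet lies flat in the lane, the cap is down, and the jar, figure and mug beside the bridge are still standing. I'm handing the job in.

```bash
python3 -c "
from cell import workorder;print(workorder.finish_job())"
```

```text
the job is handed in; nothing more can be done
None
```

The job is handed in at about 21 s: the pallet is flat in the lane with the plunger snapped into its slot (push force fell from about 13 N to 6.5 N and the cap is back down), the gripper is open and clear, and the jar, figure and mug by the bridge are still standing.

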